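# Hang the keyhole sign on the chocolate-shop display

## Task

Three small wooden signs stand in the grooved rail on the counter. Take the one that has a keyhole, bring the wide part of its keyhole over the screw head on the customer side of the display panel, then lower it by hand until the end of the narrow slot rests on the screw, and let go so that it hangs there upright. Leave the other two signs standing in the rail.

Things in the scene. Friction and masses are not known exactly. Their poses are not given: they have to be found in the camera images.
- sign: Two-faced wooden plate 12 mm thick (x), 100 wide (y), 140 high (z), grip tab 50 wide on top up to z 190; ~0.2 kg. Origin: centre of underside, 8 mm above counter in the rail. Through keyhole centred on y 0: 44 mm square, z 50 to 94; sides slope in at 45 deg to a 14 mm slot, z 109 to its end at 126. Stands upright, lean under 3 deg; lift 24 mm to free it. Either face may face out.
- screw (a point): Point on the screw's axis, 170 mm above counter, midway between panel face (12 mm behind) and underside of head (12 mm ahead). x: out along the screw to the head, away from the robot; z up. Shank 8 mm dia; steel head 24 dia, 6 thick. Fixed dark panel 170 wide, top 182 mm above counter. Hung, the point is 122 mm above the sign's origin and the tab stands 56 mm above the panel.
- sign_blank: Sign of the same outline, wood, origin and axes, but no hole, only large slate faces. The three stand 125 mm apart in any order in one fixed dark wooden rail, 60 x 400 mm, 32 mm high; its lengthwise groove is 13 mm wide, 24 deep. They face the same way, within 25 deg of the panel. Leave it there.
- sign_hole: Sign of the same outline, wood, origin and axes, with a plain 30 mm square hole (z 80 to 110) and no slot. Stands in the same rail; leave it there.
Mind the look-alikes: they are no part of the job. What is shaped like the sign but blue is not meant.

How it is judged:
On the way:
1. the screw head has gone through the wide part of the sign's keyhole (x of screw in the frame of sign between -0.012 and 0.012 m and y of screw in the frame of sign between -0.015 and 0.015 m and z of screw in the frame of sign between 0.055 and 0.1 m), for 0.05 s.
At the end, for the whole second after the job is handed in: The keyhole sign hangs released and still on the screw, shank at the slot's end (114 to 129 mm above its underside, within 9 mm of its centre line), upright within 0.2 rad; the other signs stand in the rail within 30 mm of their start, upright within 0.25 rad (x of screw in the frame of sign between -0.012 and 0.012 m and y of screw in the frame of sign between -0.009 and 0.009 m and z of screw in the frame of sign between 0.114 and 0.129 m and angle between sign's own z axis and vertical below 0.2 rad and linear speed of sign below 0.02 m/s and angular speed of sign below 0.2 rad/s and distance of each of sign_blank, sign_hole from where it was at the start of the episode below 0.03 m and angle between each of sign_blank, sign_hole's own z axis and vertical below 0.25 rad); the robot touches nothing.
It fails at once if the sign is let go while on the screw but more than about 14 mm short of the slot's end (dropped onto the screw) (x of screw in the frame of sign between -0.012 and 0.012 m and y of screw in the frame of sign between -0.02 and 0.02 m and z of screw in the frame of sign between 0.05 and 0.108 m and contact force between sign and the fingers below 0.05 N).
It fails at once if another sign is taken out of the rail (distance of any of sign_blank, sign_hole from where it was at the start of the episode above 0.06 m).
It also fails if it takes over 42 s, if anything falls off the work surface, if the arm or the gripper's body presses on something with over 40 N, if the wrist force passes 120 N, or if a joint passes its speed limit or range.

## Robot

A 7-joint arm with a two-finger parallel gripper is mounted at the origin on the work surface. World frame = base frame: x ahead of the robot, y to its left, z up, the work surface at z = 0. Lengths are in m, angles in rad, forces in N, time in s.
With the tool pointing down it reaches from about 0.4 to 0.925 m from the base axis. Payload 4.1 kg.
Tool frame: the origin (TCP) lies on the centre line of the jaws, within the pads' length; the fingertips stand 25 mm ahead of it and the grasp point (between the pads) lies 6 mm ahead of it; z points along the fingers, y is the line along which they close (so a half turn about z gives the same grasp; the last joint's range is limited). The gripper opens to 85 mm and grips with 20 to 120 N. Pads are 22 mm wide; open, the fingers measure 114 mm over their backs; the gripper's body (76 mm by 85 mm) begins 54 mm behind the grasp point. The pads swing forward as they close: fully open they stand 13 mm farther back than shut.
Start: joints at [-1.362, 0.398, 0.045, 1.537, -0.019, 1.207, -0.051], TCP at [0.197, 0.619, 0.256] pointing down, gripper open.
Joint ranges: [-2.82, 2.82], [-0.49, 2.23], [-1.37, 1.46], [0, 2.46], [-1.36, 4.5], [0.23, 2], [-2.94, 2.94]. Speed limits (rad/s): [2.57, 2.57, 3.14, 3.14, 3.14, 3.14, 3.14].

## Interface

Orientations are given as a unit quaternion [w, x, y, z].
In Python, from workcell import robot gives the robot as it stands.
- The arm moves only by the tool apply_moves, never from a script. Its argument "increments" is a list that holds one entry, the list of rows, each a list of 6 numbers: the shift along the tool's x, y, z in cm, then the turn, a rotation vector about the tool's x, y, z in degrees. A call has 1 to 20 rows; each row shifts and turns the commanded pose from where the row before left it, along the tool's axes as they then stand; what a row does not reach is not made up. A row lasts 1/12 s, in which the tool goes at most 41.7 mm and 7.16 degrees, less where a joint would pass 70% of its speed; a pose out of reach is approached as far as the arm can. A call with a gripper value outside its range is refused whole. "grip" is the finger opening in cm, from 0 to 8.54, set as the call begins (left out, the last holds). The fingers move at their own pace and stop on an object; "grip_force" is the grip in N (left out, the last holds). Time passes only in rows, so rows that do not move let the fingers close. It gives the time, the measured TCP pose, the force, the opening and the grip force at its end, in the units of the state.
- robot.state(): the state, without advancing time (a new reading comes with each control period).
- robot.get_image(name): name is "scene" or "top" or "wrist"; returns a dict with "img" (400x640x3 uint8, red, green, blue), "fov_y" (degrees; the focal length in pixels is half the picture's height over the tangent of half this angle, whatever the lens; pixels are square), "cx", "cy" (the principal point, pixels), "rvec" (rotation vector, rad) and "tvec" (3), from world to camera coordinates, as OpenCV has them; the wrist camera has in their place "mount" (4x4, takes a point from camera to tool coordinates, whose origin is the TCP and whose axes are the flange's). Camera axes: x right, y down, z forward; pixel columns grow to the right and rows downward; lengths in m; the calibration is good to about 2 mm. The wrist camera is an equidistant fisheye: a pixel r from the principal point sees the ray r / f radians off the axis. A picture is of the moment at which its call begins: read the wrist's pose just before it. There is no depth.
- robot.sign_off(): hands the job in; it is judged then, once.
The state is a dict: "t": time; "qpos": joint angles; "qvel": joint speeds; "effort": joint torques, N m; "tcp_pos": TCP position; "tcp_rot": TCP orientation; "force": force on the tool from outside, world axes, zero at the start; "ft_torque": the same for the moment, N m; "finger_gap": opening from 0.0 (shut) to 1.0 (fully open); "finger_force": force on a finger pad.
Only numpy, scipy, OpenCV 4.12 (cv2) and the standard library are available. Lean on these libraries where they do the work, as an engineer would, in place of code of your own. Each camera call takes 0.05 s, during which the arm holds its last target. There are 200 camera calls.

## Working session

There is one attempt and no reset: what is moved stays moved. The work goes in short steps, Python scripts to look and compute and a tool call to move; the robot and the scene stay as the last step left them, time stands still between calls to the robot, and variables do not carry over. Pictures are saved under pics/ and viewed, at most 10 in all, crops included, and the job is handed in when it is done.

Besides the shell and the picture viewer there is one more tool, called after "Call:" by a JSON object that holds its "name" and its "arguments". apply_moves: Moves the arm, as the interface text tells. Its arguments: {"type":"object","properties":{"increments":{"type":"array","items":{"type":"array","items":{"type":"array","items":{"type":"number"}}}},"grip":{"type":"number"},"grip_force":{"type":"number"}},"required":["increments"]}

```bash
mkdir -p pics; python3 - <<'E'
from workcell import robot
import cv2,numpy as np
s=robot.state();print(s['t'],s['tcp_pos'],s['tcp_rot'])
for n in ['scene','top','wrist']:
    d=robot.get_image(n);cv2.imwrite(f'pics/{n}0.png',d['img'][:,:,::-1])
    print(n,{k:np.round(v,4).tolist() for k,v in d.items() if k!='img'})
E
```

```text
0.0 [0.19667542 0.61891956 0.25526227] [-8.11936670e-05  1.53194326e-01  9.88195609e-01 -9.64037647e-04]
scene {'fov_y': 43.7432, 'cx': 313.5356, 'cy': 201.2136, 'rvec': [2.2539, 1.2961, -0.3746], 'tvec': [-0.2542, -0.2998, 1.4133]}
top {'fov_y': 55.7889, 'cx': 321.3384, 'cy': 199.9934, 'rvec': [2.0924, -2.1496, 0.1432], 'tvec': [-0.0009, 0.5046, 0.8617]}
wrist {'fov_y': 65.7065, 'cx': 323.5682, 'cy': 193.9607, 'mount': [[-0.0006, -0.9464, -0.323, 0.0836], [1.0, -0.0007, 0.0002, -0.0013], [-0.0004, -0.323, 0.9464, -0.1169], [0.0, 0.0, 0.0, 1.0]]}
```

View pics/scene0.png

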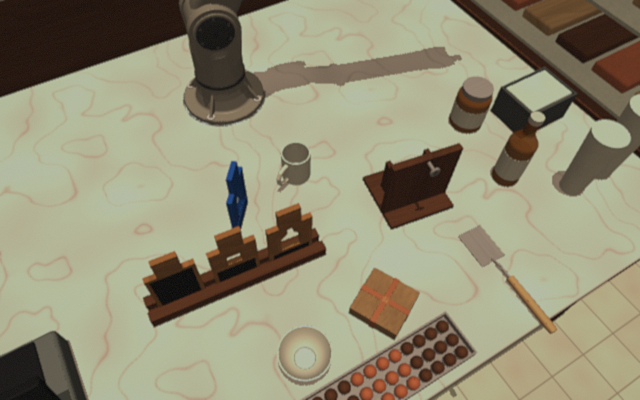

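View pics/top0.png

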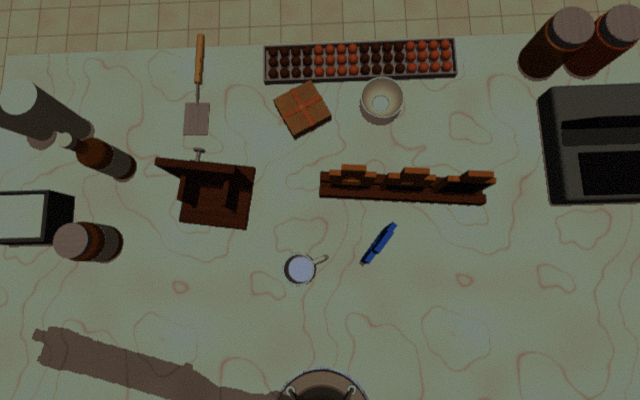

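Candidates in the scene picture are the signs at (172,280), (235,255) and (292,232). The blue lookalike at (237,195) is excluded. I'll enlarge the row and the screw at (433,170).

```bash
python3 - <<'E'
import cv2,numpy as np
a=cv2.imread('pics/scene0.png');t=cv2.imread('pics/top0.png')
r=lambda c:cv2.resize(c,None,fx=4,fy=4,interpolation=cv2.INTER_CUBIC)
c1=r(a[195:330,140:335]);cv2.imwrite('pics/c1.png',c1)
c2=cv2.resize(a[135:232,355:475],(480,388),interpolation=cv2.INTER_CUBIC)
c3=cv2.resize(t[140:237,150:225],(300,388),interpolation=cv2.INTER_CUBIC)
c4=cv2.resize(t[155:210,315:500],(740,220),interpolation=cv2.INTER_CUBIC)
o=np.zeros((600,780,3),np.uint8);o[:370,:460]=c2[:370,:460];o[:370,480:780]=c3[:370];o[375:595,:740]=c4
cv2.imwrite('pics/c2.png',o)
E
```

```text
(no output)
```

View pics/c1.png

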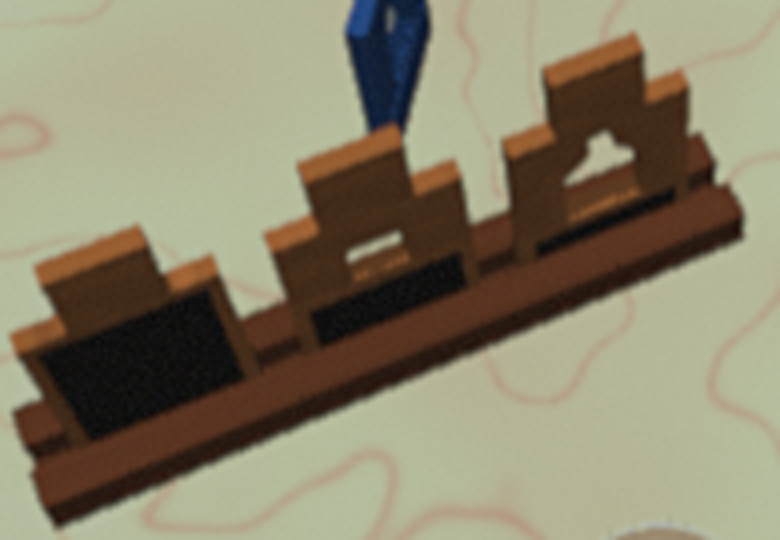

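View pics/c2.png

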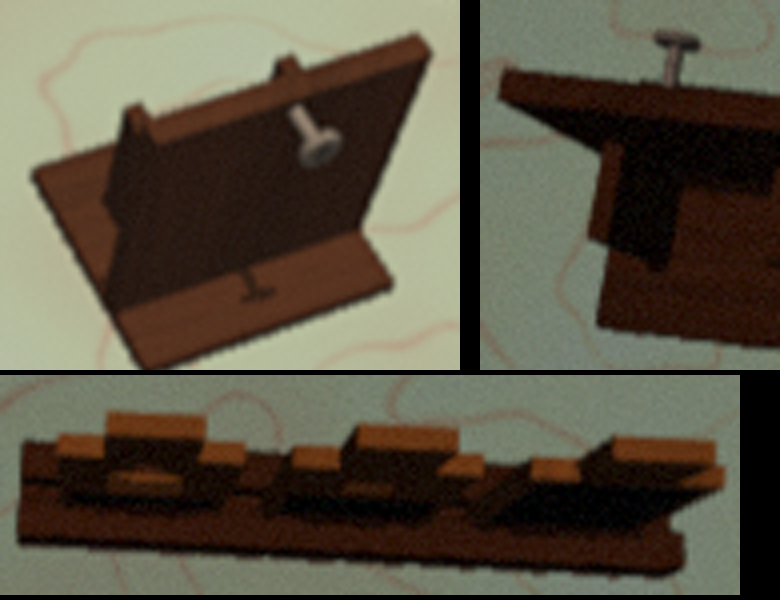

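The keyhole sign is the one at (292,232) in the scene picture, which is (354,167) in the top picture. Its opening narrows upward into a slot. The middle sign has a plain square hole and the left one is blank slate. Next I'll locate it and the screw.

```bash
cat > h.py <<'E'
import numpy as np,cv2
from scipy.spatial.transform import Rotation as R
C={'scene':(43.7432,313.5356,201.2136,[2.2539,1.2961,-.3746],[-.2542,-.2998,1.4133]),
'top':(55.7889,321.3384,199.9934,[2.0924,-2.1496,.1432],[-.0009,.5046,.8617])}
def ray(n,u,v):
    f,cx,cy,r,t=C[n];f=200/np.tan(np.radians(f/2));M=R.from_rotvec(r).as_matrix()
    return -M.T@np.array(t), M.T@np.array([(u-cx)/f,(v-cy)/f,1])
def pl(n,u,v,z):
    o,d=ray(n,u,v);return np.round(o+d*(z-o[2])/d[2],4)
def proj(n,p):
    f,cx,cy,r,t=C[n];f=200/np.tan(np.radians(f/2));q=R.from_rotvec(r).as_matrix()@np.array(p)+t
    return np.round([cx+f*q[0]/q[2],cy+f*q[1]/q[2]],1)
E
python3 - <<'E'
from h import *
for a in [(354,167.25),(417.25,170.75),(480.75,173.75)]:print('tab top',pl('top',*a,.198))
for a in [(592,61),(352,152),(92,256)]:print('tab scene',pl('scene',140+a[0]/4,195+a[1]/4,.198))
print('corners top',[pl('top',315+a/4,155+(b-375)/4,.198) for a,b in [(107,412),(205,417),(205,437),(107,431)]])
print('rail top',pl('top',320.5,172,.032),pl('top',496-10,193,.032))
print('rail front edge scene',pl('scene',140+35/4,195+478/4,.032),pl('scene',140+728/4,195+187/4,.032))
print('screw top base',pl('top',197.75,161.2,.17),'head',pl('top',199.2,150.5,.17))
print('screw sc base',pl('scene',429.25,163,.17),'head',pl('scene',435.25,171.75,.17))
print('panel top',pl('top',156.25,157.2,.182),pl('top',255,167,.182))
print('panel sc',pl('scene',462.5,148,.182),pl('scene',355+132/4,135+160/4,.182))
E
```

```text
tab top [ 0.5425 -0.0857  0.198 ]
tab top [ 0.5313 -0.2103  0.198 ]
tab top [ 0.5212 -0.3338  0.198 ]
tab scene [ 0.5429 -0.0849  0.198 ]
tab scene [ 0.5312 -0.2072  0.198 ]
tab scene [ 0.5218 -0.3324  0.198 ]
corners top [array([ 0.5495, -0.0615,  0.198 ]), array([ 0.5453, -0.1102,  0.198 ]), array([ 0.5351, -0.1098,  0.198 ]), array([ 0.5397, -0.0612,  0.198 ])]
rail top [ 0.5755 -0.0139  0.032 ] [ 0.5113 -0.4082  0.032 ]
rail front edge scene [ 0.5273 -0.4067  0.032 ] [ 0.5592 -0.0122  0.032 ]
screw top base [0.5734 0.24   0.17  ] head [0.5967 0.2376 0.17  ]
screw sc base [0.5726 0.2446 0.17  ] head [0.5978 0.2412 0.17  ]
panel top [0.5815 0.3233 0.182 ] [0.5537 0.1162 0.182 ]
panel sc [0.582  0.3251 0.182 ] [0.5612 0.1421 0.182 ]
```

```bash
cat >> h.py <<'E'
def plan(pos,yaw,N,cur=None):
    """rows (equal) to bring TCP to pos with tool y at world angle yaw (deg), tool down"""
    from workcell import robot
    s=robot.state();q=s['tcp_rot'];p0=np.array(s['tcp_pos'])
    R0=R.from_quat([q[1],q[2],q[3],q[0]])
    y=np.array([np.cos(np.radians(yaw)),np.sin(np.radians(yaw)),0]);z=np.array([0,0,-1.])
    R1=R.from_matrix(np.c_[np.cross(y,z),y,z])
    w=(R0.inv()*R1).as_rotvec()/N
    D=R0.inv().apply(np.array(pos)-p0)
    S=sum(R.from_rotvec(w*k).as_matrix() for k in range(N))
    d=np.linalg.solve(S,D)
    print(N,'rows of',np.round(d*100,2),np.round(np.degrees(w),2),'| now',np.round(p0,4),s['t'])
E
python3 -c "
from h import *
plan([.5427,-.0853,.2553],-4.9,24)"
```

```text
24 rows of [-3.49 -0.56  0.  ] [-0.    0.    3.22] | now [0.1967 0.6191 0.2555] 0.15
```

Call:
{"name": "apply_moves", "arguments": {"increments": [[[0,0,-3.3,0,0,0],[0,0,-3.3,0,0,0],[0,0,-3.3,0,0,0],[-3.49,-0.56,0,0,0,3.22],[-3.49,-0.56,0,0,0,3.22],[-3.49,-0.56,0,0,0,3.22],[-3.49,-0.56,0,0,0,3.22],[-3.49,-0.56,0,0,0,3.22],[-3.49,-0.56,0,0,0,3.22],[-3.49,-0.56,0,0,0,3.22],[-3.49,-0.56,0,0,0,3.22],[-3.49,-0.56,0,0,0,3.22],[-3.49,-0.56,0,0,0,3.22],[-3.49,-0.56,0,0,0,3.22],[-3.49,-0.56,0,0,0,3.22]]], "grip": 5}}

```text
t: 1.4
tcp_pos: [0.4948, 0.3263, 0.3549]
tcp_rot: [-0.0, 0.473, 0.881, -0.0]
force: [0.8, 0.4, -0.1]
finger_gap: 0.586
finger_force: 0.0
```

Call:
{"name": "apply_moves", "arguments": {"increments": [[[-3.49,-0.56,0,0,0,3.22],[-3.49,-0.56,0,0,0,3.22],[-3.49,-0.56,0,0,0,3.22],[-3.49,-0.56,0,0,0,3.22],[-3.49,-0.56,0,0,0,3.22],[-3.49,-0.56,0,0,0,3.22],[-3.49,-0.56,0,0,0,3.22],[-3.49,-0.56,0,0,0,3.22],[-3.49,-0.56,0,0,0,3.22],[-3.49,-0.56,0,0,0,3.22],[-3.49,-0.56,0,0,0,3.22],[-3.49,-0.56,0,0,0,3.22],[0,0,2,0,0,0],[0,0,2,0,0,0],[0,0,0,0,0,0],[0,0,0,0,0,0]]]}}

```text
t: 2.73
tcp_pos: [0.5434, -0.0848, 0.3145]
tcp_rot: [-0.001, 0.737, 0.676, -0.001]
force: [-0.7, -0.1, -0.2]
finger_gap: 0.589
finger_force: 0.0
```

```bash
python3 - <<'E'
from h import *
from workcell import robot
plan([.5427,-.0853,.183],-4.9,6)
d=robot.get_image('wrist');cv2.imwrite('pics/w1.png',d['img'][:,:,::-1])
E
```

```text
6 rows of [-0.01 -0.01  2.19] [-0.02 -0.    0.  ] | now [ 0.5434 -0.0848  0.3145] 2.7333
```

View pics/w1.png

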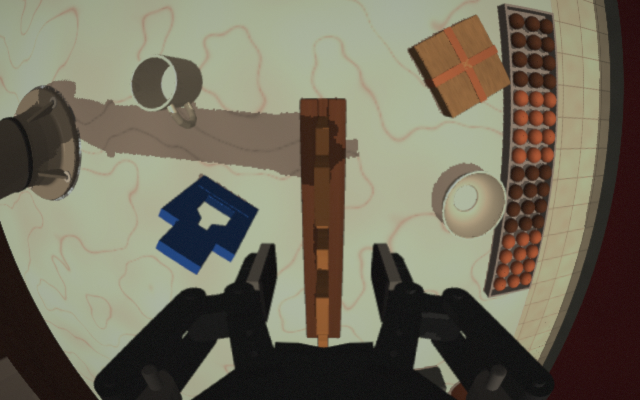

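The picture shows the rail centred between the fingers, at column ~322 from row 98 to 337. I'm unsure which lit piece is which tab, so I'll overlay the predicted tab corners.

```bash
cat >> h.py <<'E'
M=np.array([[-.0006,-.9464,-.323,.0836],[1,-.0007,.0002,-.0013],[-.0004,-.323,.9464,-.1169],[0,0,0,1]])
def wproj(s,p):
    q=s['tcp_rot'];t=R.from_quat([q[1],q[2],q[3],q[0]]).inv().apply(np.array(p)-s['tcp_pos'])
    c=np.linalg.inv(M)@np.r_[t,1];c=c[:3];f=200/np.tan(np.radians(65.7065/2))
    th=np.arctan2(np.hypot(c[0],c[1]),c[2]);k=f*th/np.hypot(c[0],c[1])
    return np.array([323.5682+c[0]*k,193.9607+c[1]*k])
E
python3 - <<'E'
from h import *
from workcell import robot
s=robot.state()
im=cv2.imread('pics/w1.png')[85:350,230:420]
im=cv2.resize(im,None,fx=2.2,fy=2.2,interpolation=cv2.INTER_CUBIC);im=np.clip(im.astype(float)*1.8,0,255).astype(np.uint8)
a=np.radians(-4.9);X=np.array([np.cos(a),np.sin(a)]);Y=np.array([-X[1],X[0]])
for c,col in [((.5427,-.0853),(0,255,0)),((.5313,-.2095),(255,0,0))]:
  for y,z in [(.025,.198),(-.025,.198),(.05,.148),(-.05,.148)]:
    for x in (-.006,.006):
      u=wproj(s,np.r_[c+x*X+y*Y,z]);print(np.round(u,1),end='')
      cv2.circle(im,tuple(np.int32((u-[230,85])*2.2)),2,col,-1)
cv2.imwrite('pics/w1c.png',im)
E
```

```text
[315.7 168.8][331.1 168.8][316.2 227.1][330.6 227.1][316.9 129.2][329.9 129.2][317.5 228.7][329.3 228.7][316.2 298.1][328.9 298.1][316.9 335. ][328.5 335. ][316.9 249.9][328.4 249.9][317.8 320.8][327.8 320.8]
```

View pics/w1c.png

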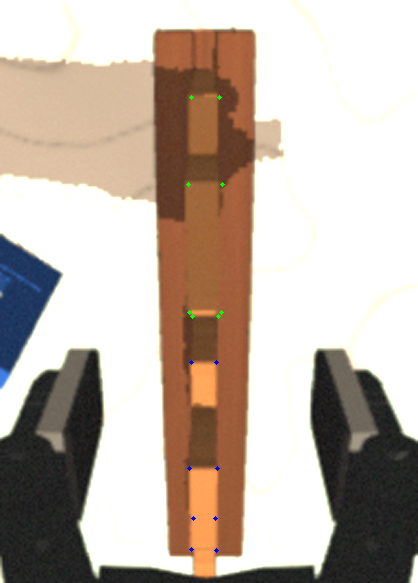

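The prediction falls on the shadowed tab (crop rows 183–313) to about 1 mm, so I'll descend and grip.

Call:
{"name": "apply_moves", "arguments": {"increments": [[[-0.05,-0.07,3,0,0,0],[0,0,3,0,0,0],[0,0,2.5,0,0,0],[0,0,2,0,0,0],[0,0,1.5,0,0,0],[0,0,1.15,0,0,0],[0,0,0,0,0,0],[0,0,0,0,0,0]]]}}

```text
t: 3.45
tcp_pos: [0.544, -0.0854, 0.1845]
tcp_rot: [0.0, 0.737, 0.676, 0.0]
force: [0.6, 0.2, 0.5]
finger_gap: 0.582
finger_force: 0.0
```

Call:
{"name": "apply_moves", "arguments": {"increments": [[[0,0,0,0,0,0],[0,0,0,0,0,0],[0,0,0,0,0,0],[0,0,0,0,0,0],[0,0,0,0,0,0],[0,0,0,0,0,0],[0,0,0,0,0,0],[0,0,0,0,0,0],[0,0,0,0,0,0],[0,0,0,0,0,0]]], "grip": 0, "grip_force": 40}}

```text
t: 4.28
tcp_pos: [0.5431, -0.0857, 0.1849]
tcp_rot: [-0.0, 0.737, 0.676, 0.0]
force: [-1.8, 0.6, 5.7]
finger_gap: 0.139
finger_force: 40.3
```

Call:
{"name": "apply_moves", "arguments": {"increments": [[[0,0,-0.5,0,0,0],[0,0,-1,0,0,0],[0,0,-1.5,0,0,0],[0,0,-1.5,0,0,0],[0,0,-1.5,0,0,0],[0,0,-2,0,0,0],[0,0,-2,0,0,0],[0,0,-2,0,0,0],[0,0,0,0,0,0],[0,0,0,0,0,0]]]}}

```text
t: 5.12
tcp_pos: [0.5438, -0.0859, 0.3049]
tcp_rot: [0.001, 0.737, 0.676, 0.001]
force: [-0.4, -0.4, -3.8]
finger_gap: 0.132
finger_force: 39.5
```

```bash
python3 -c "
from h import *
plan([.6496,.2333,.305],-6.5,18)"
```

```text
18 rows of [1.82 0.41 0.  ] [ 0.01 -0.    0.09] | now [ 0.5438 -0.0859  0.3049] 5.1167
```

Call:
{"name": "apply_moves", "arguments": {"increments": [[[1.0,0.41,0,0,0,0],[1.82,0.81,0,0,0,0],[1.82,0.81,0,0,0,0],[1.82,0.81,0,0,0,0],[1.82,0.81,0,0,0,0.2],[1.82,0.81,0,0,0,0.2],[1.82,0.41,0,0,0,0.2],[1.82,0.41,0,0,0,0.2],[1.82,0.41,0,0,0,0.2],[1.82,0.41,0,0,0,0.2],[1.82,0.41,0,0,0,0.2],[1.82,0.41,0,0,0,0.2],[1.82,0,0,0,0,0],[1.82,0,0,0,0,0],[1.82,0,0,0,0,0],[1.82,0,0,0,0,0],[1.82,0,0,0,0,0],[1.82,0,0,0,0,0],[0.8,0,0,0,0,0],[0,0,0,0,0,0]]]}}

```text
t: 6.78
tcp_pos: [0.6448, 0.2378, 0.3031]
tcp_rot: [-0.001, 0.745, 0.668, 0.0]
force: [-0.5, 0.6, -3.3]
finger_gap: 0.132
finger_force: 39.5
```

```bash
python3 - <<'E'
from h import *
plan([.6496,.2333,.2748],-6.5,5)
from workcell import robot
s=robot.state()
o=np.zeros((600,800,3),np.uint8)
a=robot.get_image('scene')['img'][:,:,::-1];t=robot.get_image('top')['img'][:,:,::-1]
cv2.imwrite('pics/s2.png',a);cv2.imwrite('pics/t2.png',t)
o[:,:400]=cv2.resize(a[80:230,380:480],(400,600),interpolation=cv2.INTER_CUBIC)
o[:,400:]=cv2.resize(t[80:230,150:250],(400,600),interpolation=cv2.INTER_CUBIC)
cv2.imwrite('pics/v2.png',o)
print(proj('scene',[.585,.2407,.17]),proj('top',[.585,.2407,.17]))
# predicted tab top centre & bottom
print(proj('scene',np.array(s['tcp_pos'])+[0,0,.0132]),proj('scene',np.array(s['tcp_pos'])-[0,0,.1768]))
E
```

```text
5 rows of [-0.08  0.11  0.57] [-0.01 -0.01  0.05] | now [0.6448 0.2378 0.3031] 6.7833
[431.4 167.7] [197.6 155.9]
[467.  142.2] [443.2 199.8]
```

View pics/v2.png

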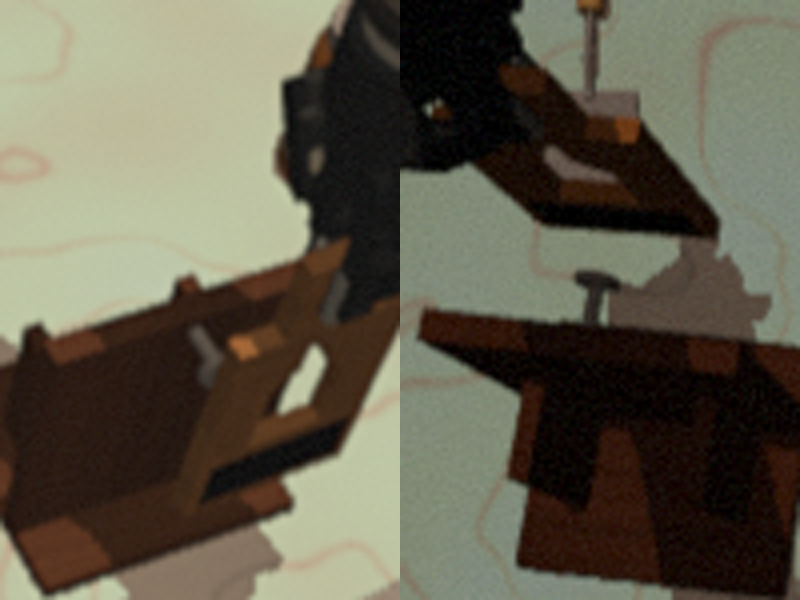

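```bash
python3 - <<'E'
from h import *
from workcell import robot
s=robot.state();p=np.array(s['tcp_pos']);z=p[2]-.1768
a=np.radians(-6.5);X=np.array([np.cos(a),np.sin(a)])
A,B=pl('top',185,135,z),pl('top',229.5,138.75,z);print(A,B,(A+B)[:2]/2+.006*X,np.linalg.norm(A-B))
A,B=pl('scene',430.5,205.3,z),pl('scene',465,192.7,z);print(A,B,(A+B)[:2]/2-.006*X,np.linalg.norm(A-B))
print(p)
E
```

```text
[0.6477 0.2867 0.1269] [0.6353 0.1855 0.1269] [0.64746143 0.23542078] 0.10195685361955813
[0.6428 0.2048 0.1269] [0.6542 0.2904 0.1269] [0.64253857 0.24827922] 0.08635577571882495
[0.6453076  0.23300367 0.30369413]
```

Call:
{"name": "apply_moves", "arguments": {"increments": [[[-0.25,0,1,0,0,0],[0,0,1,0,0,0],[0,0,0.9,0,0,0],[0,0,0,0,0,0],[0,0,0,0,0,0],[0,0,0,0,0,0]]]}}

```text
t: 7.38
tcp_pos: [0.645, 0.231, 0.2748]
tcp_rot: [-0.0, 0.746, 0.666, 0.0]
force: [0.2, 0.4, -2.0]
finger_gap: 0.134
finger_force: 39.6
```

```bash
python3 - <<'E'
from h import *
from workcell import robot
a=np.radians(-6.5);X=np.array([np.cos(a),np.sin(a)])
plan([*(np.array([.585,.2407])+.06*X+[0,-.0025]),.2748],-6.5,1)
o=np.zeros((600,800,3),np.uint8)
a=robot.get_image('scene')['img'][:,:,::-1];t=robot.get_image('top')['img'][:,:,::-1]
o[:,:400]=cv2.resize(a[100:220,390:470],(400,600),interpolation=cv2.INTER_CUBIC)
o[:,400:]=cv2.resize(t[80:200,160:240],(400,600),interpolation=cv2.INTER_CUBIC)
cv2.imwrite('pics/v3.png',o)
E
```

```text
1 rows of [ 0.03 -0.04  0.  ] [ 0.   -0.01 -0.03] | now [0.645  0.231  0.2748] 7.3833
```

Call:
{"name": "apply_moves", "arguments": {"increments": [[[0,-0.8,0,0,0,0],[0,-0.8,0,0,0,0],[0,-0.8,0,0,0,0],[0,-0.6,0,0,0,0],[0,-0.5,0,0,0,0],[0,0,0,0,0,0]]]}}

```text
t: 7.98
tcp_pos: [0.6088, 0.2359, 0.2751]
tcp_rot: [-0.001, 0.746, 0.666, 0.0]
force: [0.6, 0.5, -2.9]
finger_gap: 0.137
finger_force: 39.7
```

Call:
{"name": "apply_moves", "arguments": {"increments": [[[0,-0.4,0,0,0,0],[0,-0.5,0,0,0,0],[0,-0.5,0,0,0,0],[0,-0.5,0,0,0,0],[0,-0.4,0,0,0,0],[0,-0.2,0,0,0,0],[0,0,0,0,0,0],[0,0,0,0,0,0],[0,0,0,0,0,0]]]}}

```text
t: 8.73
tcp_pos: [0.5855, 0.2379, 0.2749]
tcp_rot: [0.0, 0.746, 0.666, 0.0]
force: [0.4, 0.2, -2.1]
finger_gap: 0.131
finger_force: 39.5
```

```bash
python3 - <<'E'
from h import *
from workcell import robot
a=np.radians(-6.5);X=np.array([np.cos(a),np.sin(a)])
plan([*(np.array([.585,.2407])+[0,-.0025]),.2748],-6.5,1)
o=np.zeros((600,800,3),np.uint8)
a=robot.get_image('scene')['img'][:,:,::-1];t=robot.get_image('top')['img'][:,:,::-1]
o[:,:400]=cv2.resize(a[100:220,390:470],(400,600),interpolation=cv2.INTER_CUBIC)
o[:,400:]=cv2.resize(t[80:200,160:240],(400,600),interpolation=cv2.INTER_CUBIC)
cv2.imwrite('pics/v4.png',o)
E
```

```text
1 rows of [ 0.02 -0.06  0.01] [ 0.02 -0.   -0.02] | now [0.5855 0.2379 0.2749] 8.7333
```

View pics/v4.png

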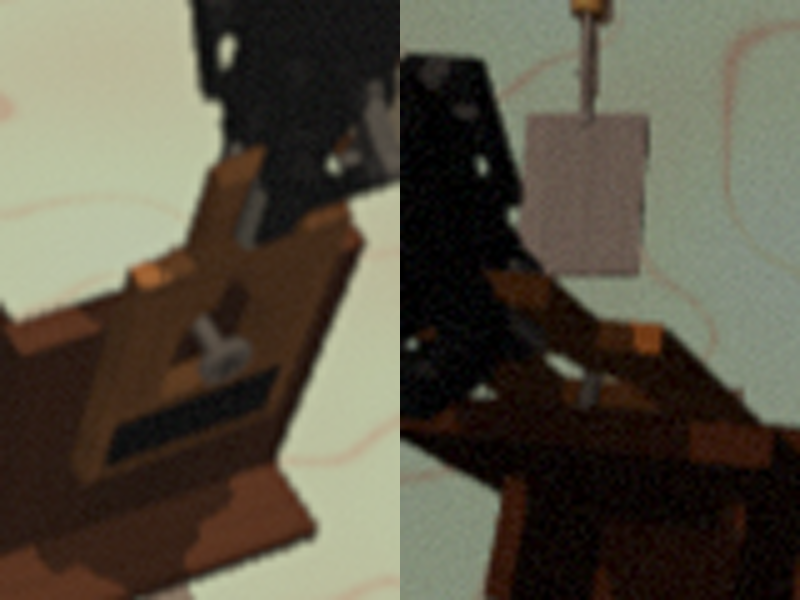

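The screw head is through the wide opening: head at crop (228,358), slot above it at (238,285), laterally in line. Next I'll lower it.

Call:
{"name": "apply_moves", "arguments": {"increments": [[[0,0,0.4,0,0,0],[0,0,0.4,0,0,0],[0,0,0.4,0,0,0],[0,0,0.4,0,0,0],[0,0,0.4,0,0,0],[0,0,0.4,0,0,0],[0,0,0.3,0,0,0],[0,0,0.3,0,0,0],[0,0,0,0,0,0],[0,0,0,0,0,0]]]}}

```text
t: 9.67
tcp_pos: [0.5853, 0.238, 0.2447]
tcp_rot: [-0.0, 0.746, 0.666, -0.0]
force: [-0.3, 0.1, -1.6]
finger_gap: 0.141
finger_force: 39.5
```

Call:
{"name": "apply_moves", "arguments": {"increments": [[[0,0,0.3,0,0,0],[0,0,0.3,0,0,0],[0,0,0.3,0,0,0],[0,0,0.3,0,0,0],[0,0,0.3,0,0,0],[0,0,0.1,0,0,0],[0,0,0,0,0,0],[0,0,0,0,0,0]]]}}

```text
t: 10.33
tcp_pos: [0.5854, 0.238, 0.2288]
tcp_rot: [-0.0, 0.746, 0.666, 0.0]
force: [-0.6, 0.4, -2.7]
finger_gap: 0.139
finger_force: 39.6
```

Call:
{"name": "apply_moves", "arguments": {"increments": [[[0,0,0.1,0,0,0],[0,0,0.1,0,0,0],[0,0,0.1,0,0,0],[0,0,0,0,0,0],[0,0,0,0,0,0]]]}}

```text
t: 10.75
tcp_pos: [0.5853, 0.238, 0.2257]
tcp_rot: [-0.0, 0.746, 0.666, -0.0]
force: [0.0, -0.4, -3.1]
finger_gap: 0.137
finger_force: 39.6
```

Call:
{"name": "apply_moves", "arguments": {"increments": [[[0,0,0.1,0,0,0],[0,0,0,0,0,0],[0,0,0,0,0,0]]]}}

```text
t: 11.0
tcp_pos: [0.5855, 0.2381, 0.2249]
tcp_rot: [0.0, 0.746, 0.666, 0.0]
force: [0.5, 0.2, -1.9]
finger_gap: 0.14
finger_force: 39.8
```

Call:
{"name": "apply_moves", "arguments": {"increments": [[[0,0,0.1,0,0,0],[0,0,0,0,0,0],[0,0,0,0,0,0]]]}}

```text
t: 11.25
tcp_pos: [0.5856, 0.2381, 0.2248]
tcp_rot: [-0.0, 0.746, 0.666, 0.0]
force: [-1.8, -0.6, 4.6]
finger_gap: 0.133
finger_force: 40.5
```

Call:
{"name": "apply_moves", "arguments": {"increments": [[[0,0,0.1,0,0,0],[0,0,0,0,0,0],[0,0,0,0,0,0]]]}}

```text
t: 11.5
tcp_pos: [0.5856, 0.238, 0.2246]
tcp_rot: [-0.0, 0.746, 0.666, 0.001]
force: [-3.8, -2.4, 8.7]
finger_gap: 0.137
finger_force: 41.3
```

The sign made contact at the predicted height (TCP z 0.225), so it is resting on the slot's end. I'll release and retreat upward.

Call:
{"name": "apply_moves", "arguments": {"increments": [[[0,0,0,0,0,0],[0,0,0,0,0,0],[0,0,0,0,0,0],[0,0,0,0,0,0],[0,0,0,0,0,0],[0,0,0,0,0,0]]], "grip": 3.5}}

```text
t: 12.0
tcp_pos: [0.5853, 0.238, 0.2226]
tcp_rot: [0.0, 0.746, 0.666, -0.0]
force: [-0.4, -0.2, -0.2]
finger_gap: 0.407
finger_force: 0.0
```

Call:
{"name": "apply_moves", "arguments": {"increments": [[[0,0,-0.5,0,0,0],[0,0,-1,0,0,0],[0,0,-1.5,0,0,0],[0,0,-2,0,0,0],[0,0,-2.5,0,0,0],[0,0,-2.5,0,0,0],[0,0,-2.5,0,0,0],[0,0,-2.5,0,0,0],[-3,-2,0,0,0,0],[-3,-2,0,0,0,0],[-3,-2,0,0,0,0],[-3,-2,0,0,0,0],[0,0,0,0,0,0],[0,0,0,0,0,0],[0,0,0,0,0,0],[0,0,0,0,0,0]]]}}

```text
t: 13.33
tcp_pos: [0.4928, 0.1292, 0.3733]
tcp_rot: [0.0, 0.746, 0.666, 0.001]
force: [0.5, -1.1, -0.7]
finger_gap: 0.413
finger_force: 0.0
```

```bash
python3 - <<'E'
from workcell import robot
import cv2,numpy as np
a=robot.get_image('scene')['img'][:,:,::-1]
o=np.zeros((600,780,3),np.uint8)
o[:,:400]=cv2.resize(a[100:220,390:470],(400,600),interpolation=cv2.INTER_CUBIC)
o[:296,400:]=cv2.resize(a[190:338,145:335],(380,296))
cv2.imwrite('pics/v5.png',o)
E
```

```text
(no output)
```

View pics/v5.png

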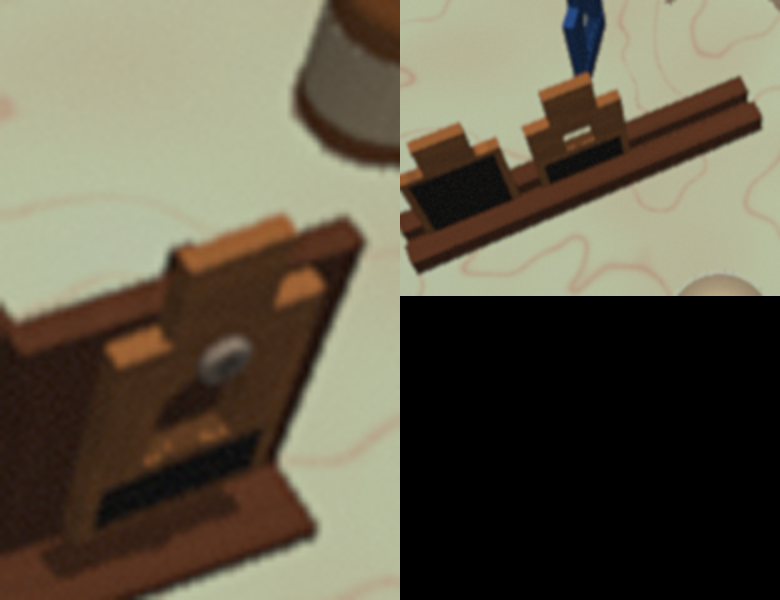

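The sign hangs upright on the screw (head at crop (226,360)), and the other two signs are still in the rail. I'll let it settle, then hand in.

Call:
{"name": "apply_moves", "arguments": {"increments": [[[0,0,0,0,0,0],[0,0,0,0,0,0],[0,0,0,0,0,0],[0,0,0,0,0,0],[0,0,0,0,0,0],[0,0,0,0,0,0],[0,0,0,0,0,0],[0,0,0,0,0,0],[0,0,0,0,0,0],[0,0,0,0,0,0],[0,0,0,0,0,0],[0,0,0,0,0,0]]]}}

```text
t: 14.38
tcp_pos: [0.4922, 0.1278, 0.3728]
tcp_rot: [-0.0, 0.746, 0.666, 0.0]
force: [0.3, 0.3, -0.8]
finger_gap: 0.413
finger_force: 0.0
```

```bash
python3 -c "
from workcell import robot
print(robot.sign_off())"
```

```text
the job is handed in; nothing more can be done
None
```

The keyhole sign hangs released and upright on the screw, the other two signs are still standing in the rail, and I handed the job in at about 14.4 s; the hand-in call returned no verdict.

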